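# Eject and snap pillow blocks into a transport carrier

## Robot

A 6-joint arm with a two-finger parallel gripper is mounted at the origin on the work surface. World frame = base frame: x ahead of the robot, y to its left, z up, the work surface at z = 0. Lengths are in m, angles in degrees, forces in N, time in s.
With the tool pointing down it reaches from about 0.25 to 0.725 m from the base axis. Payload 9.7 kg.
Tool frame: the origin (TCP) lies at the very end of the fingers, on their centre line; the grasp point (between the pads) lies grasp_offset behind it (grasp_offset is the distance from the TCP to the grasp point, in m); z points along the fingers, y is the line along which they close (so a half turn about z gives the same grasp; the last joint's range is limited). The gripper opens to 85 mm and grips with 20 to 120 N. Pads are 22 mm wide; open, the fingers measure 114 mm over their backs; the gripper's body (76 mm by 85 mm) begins 54 mm behind the grasp point. The pads swing forward as they close: fully open they stand 13 mm farther back than shut.
Start: joints at [-75.688, 4.979, 10.078, 95.1, 0, 90], TCP at [0.136, -0.533, 0.231] pointing down, gripper open.
Joint ranges: [-179.16, 179.16], [-48.56, 103.87], [-65.8, 70.77], [-126.05, 130.52], [-82.76, 87.17], [-180, 180]. Speed limits (degrees/s): [127.2, 127.2, 147.25, 180, 180, 180].

## Interface

Orientations are given as [roll, pitch, yaw] about the fixed x, y, z axes, in that order (R = Rz(yaw) Ry(pitch) Rx(roll)).
In Python, from workcell import get_obs, camera, calibration, job_done, recognise, cut_out, mark_of, grasp_offset gives the robot as it stands.
- The arm moves only by the tool servo_tool, never from a script. Its argument "moves" is a list of rows, each a list of 3 entries, a list of its own where there are three numbers: the turn, a rotation vector about the tool's x, y, z in degrees, then the shift along the tool's x, y, z in m, then the opening in per cent of the stroke, from 0 (shut) to 100 (fully open). In form: [[[ax, ay, az], [x, y, z], claw], ...]. A call has 1 to 12 rows; each row shifts and turns the commanded pose from where the row before left it, along the tool's axes as they then stand; what a row does not reach is not made up. A row lasts 1/10 s, in which the tool goes at most 50 mm and 8.59 degrees, less where a joint would pass 70% of its speed; a pose out of reach is approached as far as the arm can. A call is refused whole if a number of a shift passes 0.05 or a number of a turn 8.59, either way. A call with a gripper value outside its range is refused whole. The fingers move at their own pace and stop on an object; "force" is the grip in N (left out, the last holds). Time passes only in rows, so rows that do not move let the fingers close. It gives the time, the measured TCP pose, the force, the opening and the grip force at its end, in the units of the state.
- get_obs(): the state, without advancing time (a new reading comes with each control period).
- camera(name): name is "side" or "top" or "wrist"; returns (picture, depth): 384x512x3 uint8, red, green, blue; 384x512 float32, m along the optical axis (not along the pixel's ray), 0 where there is no reading.
- calibration(name): a dict with "camera_matrix" (3x3 intrinsics, pixels), "dist" ([k1, k2, p1, p2, k3] as OpenCV has them; the pictures are not rectified), "R" (3x3) and "t" (3): a world point X has camera coordinates R X + t. Camera axes: x right, y down, z forward; pixel columns grow to the right and rows downward; lengths in m; the calibration is good to about 2 mm. A picture is of the moment at which its call begins: read the wrist's pose just before it. calibration takes no time and is no camera call; for the wrist camera it gives the pose at the moment of the call.
- job_done(): hands the job in; it is judged then, once.
Trained networks look in the newest picture that a camera, given by its name, has taken for a name from the list of things; names that differ only in an ending like _2 or _b are one class to them, and where a whole thing is asked for, a point or a joint stands for the part that bears it (a point fixed in the world has none). Each returns a list of dicts, best first, with "score" (0 to 1); they miss things now and then, are a little off and sometimes report something else, mostly with a low value. They report only what shows in the picture. A call takes as long as a camera call. They do not tell look-alikes from the thing itself.
- recognise(name, camera): "xyz" ([x, y, z] in m, in the coordinates of the camera as it stood for that picture, good to about 4 mm: the middle of the surface that is visible of it).
- cut_out(name, camera): "mask" (384x512 bool, what is visible of it).
- mark_of(name, camera): "xyz" ([x, y, z] in m, in the coordinates of the camera as it stood for that picture, good to about 4 mm: a listed point, or the origin of a listed thing).
The state is a dict: "time": time; "q": joint angles; "qd": joint speeds; "joint_efforts": joint torques, N m; "ee_pos": TCP position; "tcp_rot": TCP orientation; "wrist_force": force on the tool from outside, world axes, zero at the start; "torque": the same for the moment, N m; "opening": finger opening in m; "grasp_force": force on a finger pad.
Only numpy, scipy, OpenCV 4.12 (cv2) and the standard library are available. Lean on these libraries where they do the work, as an engineer would, in place of code of your own. Each camera call takes 0.05 s, during which the arm holds its last target. There are 200 camera calls.

## Task

Push the ejector slide of the guarded fixture fully in so that the pillow block held inside comes out onto the apron, and let the slide spring back. Press that block and every block lying on the bench straight down onto the transport carrier, one to a station, until each sits fully home with both of its snap hooks clicked over its flange. Leave the bottle, V-block and scraper alone.

Things in the scene. Friction and masses are not known exactly. Their poses are not given: they have to be found in the camera images.
- block0_mid (a point): aluminium pillow block, starts in the guarded fixture. Flange 110 (its x) x 50 (y) x 12 mm with a solid body 40 (x) x 34 (y) x 45 mm high on its middle; 57 mm high in all, 0.2 to 0.4 kg. Grip the body across its y faces (34 mm), where a dark bore shows. Point: its centre, 28.5 mm above the underside; z up. Same after half a turn.
- block1_mid (a point): another block like block0 (same shape, point and axes), upright on the bench, or absent. The flange of every block has a window right through it at each end: 19 mm along x (from 24 to 43 mm off the centre) by 26 mm along y; outside it lies a 12 mm wide end bar.
- block2_mid (a point): another block like block0, upright on the bench, or absent
- block3_mid (a point): another block like block0, upright on the bench, or absent
- fixture: fixed steel fixture, floor plate 280 (x) x 140 (y) x 10 mm. Origin at bench level under the guard's middle; +x is the way the ejector pushes. Guard (grey cheeks, clear roof, top at 75 mm): x -30 to +30, y -66 to +66 mm, open to +x; a block stands inside at x = 0, long side along y. Open apron: the plate from x +30 to +150 mm.
- ejector (a joint): spring ejector slide, m: 0 at rest, 0.085 pushed fully in along the fixture's +x; needs about 2 N at the start, 5 N at the end, plus the block's rubbing; springs back when let go. At 0.085 the block's centre is about 84 mm in front of the guard's middle.
- ejector_handle (a point): middle of the back face, the one to push on, of the ejector's black upright paddle (60 wide, 8 thick, top 90 mm above the bench); point 60 mm above the bench. Axes as the fixture's: push along +x. At rest 125 mm behind the guard's middle; the bench behind it is free.
- carrier: grey plastic transport carrier fixed to the bench: plate 270 (x) x 165 (y) x 12 mm with four raised seats, 2 by 2, tops 30 mm above the bench, 122 mm apart along x and 86 mm along y. Origin: centre of its underside; z up.
- station0 (a point): a snap station: centre of a seat's top; axes as the carrier's. A block sits on it centred, its x along this x (either way round), with 1.5 mm play along x, 4 mm along y. Two black hooks (arms 5 mm thick, 18 mm wide) stand at x = +39 and -39 mm, reaching 33 mm above the seat, barbs outwards; they pass up through the flange's windows.
- station1 (a point): another station like station0. Pressing a block straight down (about 10 to 25 N for both hooks) bends its hooks inwards; they click out over the flange's end bars when it is down on the seat.
- station2 (a point): another station like station0
- station3 (a point): another station like station0
- hook0a (a joint): snap hook of station0 at its +x end, rad: 0 upright (at rest or clicked), grows to about 0.1 as a flange bends it inwards
- hook0b (a joint): snap hook of station0 at its -x end, rad: 0 upright (at rest or clicked), grows to about 0.1 as a flange bends it inwards
- hook1a (a joint): snap hook of station1 at its +x end, rad: 0 upright (at rest or clicked), grows to about 0.1 as a flange bends it inwards
- hook1b (a joint): snap hook of station1 at its -x end, rad: 0 upright (at rest or clicked), grows to about 0.1 as a flange bends it inwards
- hook2a (a joint): snap hook of station2 at its +x end, rad: 0 upright (at rest or clicked), grows to about 0.1 as a flange bends it inwards
- hook2b (a joint): snap hook of station2 at its -x end, rad: 0 upright (at rest or clicked), grows to about 0.1 as a flange bends it inwards
- hook3a (a joint): snap hook of station3 at its +x end, rad: 0 upright (at rest or clicked), grows to about 0.1 as a flange bends it inwards
- hook3b (a joint): snap hook of station3 at its -x end, rad: 0 upright (at rest or clicked), grows to about 0.1 as a flange bends it inwards
- bottle: bystander, leave alone: white plastic bottle, 64 mm across, 150 mm high; origin at its underside
- vblock: bystander, leave alone: steel V-block, 60 x 90 x 55 mm; origin at its underside
- scraper: bystander, leave alone: hand scraper lying on the bench; origin at its underside (its own frame)
Things that resemble listed ones, but are neither listed nor needed, are in the scene too. What is shaped like the part that bears block3_mid but orange or red is not meant.

How it is judged (in metres and radians):
On the way:
1. the ejector slide is pushed fully in and the block stands out of the guard on the apron (value of joint ejector above 0.078 m and x of block0_mid in the frame of fixture above 0.068 m), for 0.05 s.
At the end, for the whole second after the job is handed in: every block present sits upright and at rest on a station's seat (within 2 mm in height, 7 mm of its centre, 0.12 rad of its direction), with both hooks of that station sprung back upright (under 0.06 rad), and the ejector is back (under 8 mm) (((horizontal distance between block0_mid and station0 below 0.007 m and z of block0_mid in the frame of station0 between 0.0265 and 0.0305 m and angle between block0_mid's own z axis and vertical below 0.06 rad and angle between the x axis of block0_mid and the x axis of station0, either way round below 0.12 rad and value of joint each of hook0a, hook0b below 0.06 rad) or (horizontal distance between block0_mid and station1 below 0.007 m and z of block0_mid in the frame of station1 between 0.0265 and 0.0305 m and angle between block0_mid's own z axis and vertical below 0.06 rad and angle between the x axis of block0_mid and the x axis of station1, either way round below 0.12 rad and value of joint each of hook1a, hook1b below 0.06 rad) or (horizontal distance between block0_mid and station2 below 0.007 m and z of block0_mid in the frame of station2 between 0.0265 and 0.0305 m and angle between block0_mid's own z axis and vertical below 0.06 rad and angle between the x axis of block0_mid and the x axis of station2, either way round below 0.12 rad and value of joint each of hook2a, hook2b below 0.06 rad) or (horizontal distance between block0_mid and station3 below 0.007 m and z of block0_mid in the frame of station3 between 0.0265 and 0.0305 m and angle between block0_mid's own z axis and vertical below 0.06 rad and angle between the x axis of block0_mid and the x axis of station3, either way round below 0.12 rad and value of joint each of hook3a, hook3b below 0.06 rad)) and linear speed of each of block0, block1, block2, block3 below 0.02 m/s and ((horizontal distance between block1_mid and station0 below 0.007 m and z of block1_mid in the frame of station0 between 0.0265 and 0.0305 m and angle between block1_mid's own z axis and vertical below 0.06 rad and angle between the x axis of block1_mid and the x axis of station0, either way round below 0.12 rad and value of joint each of hook0a, hook0b below 0.06 rad) or (horizontal distance between block1_mid and station1 below 0.007 m and z of block1_mid in the frame of station1 between 0.0265 and 0.0305 m and angle between block1_mid's own z axis and vertical below 0.06 rad and angle between the x axis of block1_mid and the x axis of station1, either way round below 0.12 rad and value of joint each of hook1a, hook1b below 0.06 rad) or (horizontal distance between block1_mid and station2 below 0.007 m and z of block1_mid in the frame of station2 between 0.0265 and 0.0305 m and angle between block1_mid's own z axis and vertical below 0.06 rad and angle between the x axis of block1_mid and the x axis of station2, either way round below 0.12 rad and value of joint each of hook2a, hook2b below 0.06 rad) or (horizontal distance between block1_mid and station3 below 0.007 m and z of block1_mid in the frame of station3 between 0.0265 and 0.0305 m and angle between block1_mid's own z axis and vertical below 0.06 rad and angle between the x axis of block1_mid and the x axis of station3, either way round below 0.12 rad and value of joint each of hook3a, hook3b below 0.06 rad)) and ((horizontal distance between block2_mid and station0 below 0.007 m and z of block2_mid in the frame of station0 between 0.0265 and 0.0305 m and angle between block2_mid's own z axis and vertical below 0.06 rad and angle between the x axis of block2_mid and the x axis of station0, either way round below 0.12 rad and value of joint each of hook0a, hook0b below 0.06 rad) or (horizontal distance between block2_mid and station1 below 0.007 m and z of block2_mid in the frame of station1 between 0.0265 and 0.0305 m and angle between block2_mid's own z axis and vertical below 0.06 rad and angle between the x axis of block2_mid and the x axis of station1, either way round below 0.12 rad and value of joint each of hook1a, hook1b below 0.06 rad) or (horizontal distance between block2_mid and station2 below 0.007 m and z of block2_mid in the frame of station2 between 0.0265 and 0.0305 m and angle between block2_mid's own z axis and vertical below 0.06 rad and angle between the x axis of block2_mid and the x axis of station2, either way round below 0.12 rad and value of joint each of hook2a, hook2b below 0.06 rad) or (horizontal distance between block2_mid and station3 below 0.007 m and z of block2_mid in the frame of station3 between 0.0265 and 0.0305 m and angle between block2_mid's own z axis and vertical below 0.06 rad and angle between the x axis of block2_mid and the x axis of station3, either way round below 0.12 rad and value of joint each of hook3a, hook3b below 0.06 rad)) and ((horizontal distance between block3_mid and station0 below 0.007 m and z of block3_mid in the frame of station0 between 0.0265 and 0.0305 m and angle between block3_mid's own z axis and vertical below 0.06 rad and angle between the x axis of block3_mid and the x axis of station0, either way round below 0.12 rad and value of joint each of hook0a, hook0b below 0.06 rad) or (horizontal distance between block3_mid and station1 below 0.007 m and z of block3_mid in the frame of station1 between 0.0265 and 0.0305 m and angle between block3_mid's own z axis and vertical below 0.06 rad and angle between the x axis of block3_mid and the x axis of station1, either way round below 0.12 rad and value of joint each of hook1a, hook1b below 0.06 rad) or (horizontal distance between block3_mid and station2 below 0.007 m and z of block3_mid in the frame of station2 between 0.0265 and 0.0305 m and angle between block3_mid's own z axis and vertical below 0.06 rad and angle between the x axis of block3_mid and the x axis of station2, either way round below 0.12 rad and value of joint each of hook2a, hook2b below 0.06 rad) or (horizontal distance between block3_mid and station3 below 0.007 m and z of block3_mid in the frame of station3 between 0.0265 and 0.0305 m and angle between block3_mid's own z axis and vertical below 0.06 rad and angle between the x axis of block3_mid and the x axis of station3, either way round below 0.12 rad and value of joint each of hook3a, hook3b below 0.06 rad)) and value of joint ejector below 0.008 m); the robot touches nothing.
It fails at once if the bottle is moved more than 30 mm (distance of bottle from where it was at the start of the episode above 0.03 m).
It fails at once if the vblock is moved more than 30 mm (distance of vblock from where it was at the start of the episode above 0.03 m).
It fails at once if the scraper is moved more than 30 mm (distance of scraper from where it was at the start of the episode above 0.03 m).
Of block1, block2, block3 only 2 to 3 are there at a start; the rules pass over those that are not, and their reading is None.
At some moment in a run one of block1, block2, block3 may be knocked a few centimetres aside while the robot is not near it.
It also fails if it takes over 210 s, if anything falls off the work surface, if the arm or the gripper's body presses on something with over 40 N, if the wrist force passes 120 N, or if a joint passes its speed limit or range.

## Working session

There is one attempt and no reset: what is moved stays moved. The work goes in short steps, Python scripts to look and compute and a tool call to move; the robot and the scene stay as the last step left them, time stands still between calls to the robot, and variables do not carry over. Pictures are saved under pics/ and viewed, at most 14 in all, crops included, and the job is handed in when it is done.

Besides the shell and the picture viewer there is one more tool, called after "Request:" by a JSON object that holds its "op" and its "data", one argument or row to a line. servo_tool: Moves the arm, as the interface text tells. Its arguments: {"type":"object","properties":{"moves":{"type":"array"},"force":{"type":"number"}},"required":["moves"]}

```bash
mkdir -p pics; ls; cat > h.py <<'E'
import numpy as np, cv2
from scipy.spatial.transform import Rotation as Ro
from workcell import *
def w(cal,p): return np.array(cal["R"]).T@(np.array(p)-np.array(cal["t"]))
def snap(name,fn=None):
    cal=calibration(name); im,d=camera(name)
    if fn: cv2.imwrite("pics/"+fn,im[...,::-1])
    return cal,im,d
def cloud(cal,d,mask=None):
    K=np.array(cal["camera_matrix"]);D=np.array(cal["dist"])
    m=d>0
    if mask is not None: m&=mask
    v,u=np.nonzero(m)
    n=cv2.undistortPoints(np.stack([u,v],1).astype(float)[:,None],K,D)[:,0]
    z=d[v,u]; P=np.c_[n*z[:,None],z]
    return (P-np.array(cal["t"]))@np.array(cal["R"]), v,u
E
python3 - <<'E'
from h import *
print(get_obs(), grasp_offset)
for c in("top","side"):
    cal,im,d=snap(c,c+"0.png")
    for n in("block1_mid","station0","carrier","fixture","ejector_handle","bottle","vblock","scraper"):
        for r in mark_of(n,c): print(c,n,np.round(w(cal,r["xyz"]),3),round(r["score"],2))
a=cv2.imread("pics/top0.png");b=cv2.imread("pics/side0.png")
E
```

```text
pics
{'time': 0.0, 'q': array([-7.56875559e+01,  5.00959627e+00,  1.00349328e+01,  9.50994561e+01,
        2.34071449e-04,  8.99989589e+01]), 'qd': array([-0.13357546,  0.04065987,  0.00143658, -0.04736637, -0.05419387,
        0.05634129]), 'joint_efforts': array([-3.35639408e-03, -5.20378554e+01,  4.64811409e+01,  1.57385337e-02,
       -2.25180415e-04,  4.07369976e-05]), 'ee_pos': array([ 0.13591007, -0.53270831,  0.23060179]), 'tcp_rot': array([-1.79925880e+02, -2.35418055e-04,  1.43134849e+01]), 'wrist_force': array([-0.07950405, -0.15693576,  0.09333415]), 'torque': array([-0.02047272,  0.0125631 , -0.00787087]), 'grasp_force': 0.0, 'opening': 0.08550407143360246} 0.0187
top station0 [ 0.585 -0.295  0.027] 0.9
top station0 [ 0.45  -0.241  0.027] 0.71
top station0 [ 0.572 -0.219  0.03 ] 0.71
top station0 [ 0.468 -0.322  0.033] 0.68
top carrier [ 0.517 -0.267 -0.002] 0.75
top fixture [ 0.524  0.278 -0.001] 0.71
top ejector_handle [0.65  0.294 0.057] 0.88
top ejector_handle [ 0.569 -0.215  0.027] 0.27
top bottle [ 0.744  0.198 -0.   ] 0.81
top bottle [ 0.467 -0.321  0.029] 0.56
top bottle [0.436 0.001 0.03 ] 0.46
top vblock [ 0.788 -0.029  0.005] 0.92
top vblock [0.649 0.293 0.059] 0.63
top scraper [ 0.694  0.383 -0.001] 0.87
top scraper [0.649 0.294 0.059] 0.65
top scraper [ 0.466 -0.321  0.031] 0.46
side block1_mid [ 0.463 -0.322  0.032] 0.73
side station0 [ 0.465 -0.325  0.032] 0.84
side station0 [ 0.565 -0.214  0.031] 0.73
side station0 [ 0.448 -0.236  0.03 ] 0.71
side station0 [ 0.587 -0.297  0.027] 0.58
side carrier [ 0.517 -0.268 -0.002] 0.68
side fixture [0.518 0.283 0.   ] 0.92
side fixture [ 0.568 -0.215  0.028] 0.49
side bottle [0.742 0.201 0.   ] 0.64
side bottle [0.567 0.024 0.029] 0.5
side vblock [ 0.786 -0.033  0.002] 0.68
side scraper [ 0.694  0.385 -0.002] 0.64
```

View pics/top0.png

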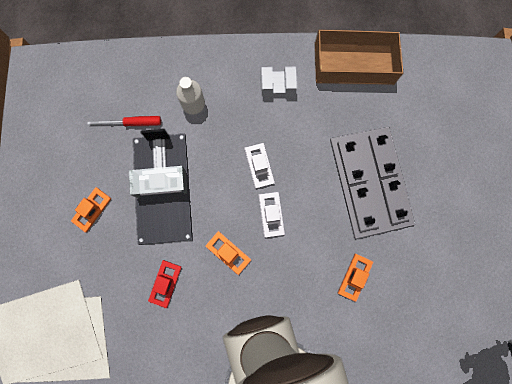

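View pics/side0.png

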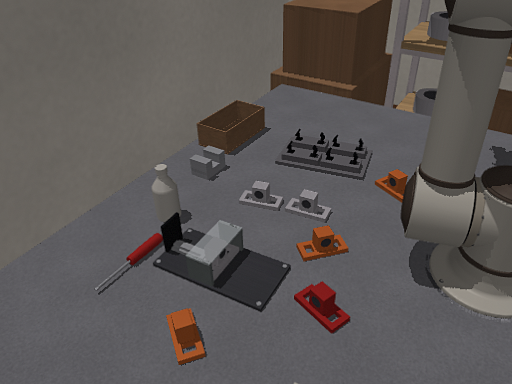

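The top picture shows two white blocks at about px (260,165) and (272,213), the fixture with one inside at (158,185), and the carrier at (372,182). The ejector paddle is at (155,135) and pushes towards the robot. The orange and red ones are look-alikes. The side picture shows the same two white blocks and no third. Next I'll refine the geometry from depth.

```bash
cat >> h.py <<'E'
def rect(P):
    c,s,a=cv2.minAreaRect((P[:,:2]*1000).astype(np.float32))
    if s[0]<s[1]: s=(s[1],s[0]);a+=90
    return np.round(c,1),np.round(s,1),round((a+90)%180-90,1)
def blocks(cal,im,d,lo=.006,hi=.07):
    "white bench blocks: centre of rect (mm), size, long-axis angle, body top centre"
    P,v,u=cloud(cal,d); c=im[v,u].astype(int)
    hsv=cv2.cvtColor(im,cv2.COLOR_RGB2HSV)[v,u]
    m=(P[:,2]>lo)&(P[:,2]<hi)&(hsv[:,1]<50)&(hsv[:,2]>60)
    M=np.zeros(d.shape,np.uint8);M[v[m],u[m]]=1
    n,L,st,_=cv2.connectedComponentsWithStats(M)
    for i in range(1,n):
        if st[i,4]<150: continue
        Q=P[m&(L[v,u]==i)]
        T=Q[Q[:,2]>.05]; F=Q[Q[:,2]<.02]
        print(st[i],"all",rect(Q),"top",(rect(T),round(np.median(T[:,2]),4)) if len(T)>10 else None,"flange",(rect(F),round(np.median(F[:,2]),4)) if len(F)>10 else None)
E
python3 - <<'E'
from h import *
cal,im,d=snap("top")
blocks(cal,im,d)
P,v,u=cloud(cal,d)
def box(x0,x1,y0,y1,z0,z1): 
    return P[(P[:,0]>x0)&(P[:,0]<x1)&(P[:,1]>y0)&(P[:,1]<y1)&(P[:,2]>z0)&(P[:,2]<z1)]
print("carrier",rect(box(.3,.7,-.45,-.1,.007,.017)),"seats",rect(box(.3,.7,-.45,-.1,.026,.034)),np.median(box(.3,.7,-.45,-.1,.026,.034)[:,2]))
print("fix plate",rect(box(.3,.7,.18,.4,.006,.014)), "paddle",rect(box(.6,.7,.24,.35,.08,.1)),"roof",rect(box(.45,.58,.18,.38,.068,.08)))
h=box(.3,.7,-.45,-.1,.05,.08)
M=(h[:,:2]*1000)
from scipy.cluster.hierarchy import fcluster,linkage
l=fcluster(linkage(M),8,'distance')
for i in set(l): print("hook",M[l==i].mean(0).round(1),(l==i).sum())
E
```

```text
[261  66  36  30 917] all (array([789.2, -29.5]), array([88.8, 64.7]), -89.2) top ((array([790.3, -29.9]), array([88.3, 63.9]), 89.4), np.float64(0.0547)) flange ((array([789. , -28.7]), array([86.1, 62.7]), -90.0), np.float64(0.0132))
[180  94  25  20 193] all (array([724. , 192.4]), array([62.3, 26.1]), -66.8) top ((array([723.6, 193. ]), array([61.8, 24.3]), -68.8), np.float64(0.0603)) flange ((array([723.4, 192.8]), array([60.6, 19.3]), -68.9), np.float64(0.012))
[ 330  127   85  111 5315] all (array([ 519.5, -268.5]), array([270.7, 169. ]), 10.6) top ((array([ 523.1, -267.5]), array([205. , 102.1]), 11.4), np.float64(0.0597)) flange ((array([ 519.5, -268.5]), array([270.7, 169. ]), 10.6), np.float64(0.0115))
[ 133  133   55   42 1425] all (array([598.9, 287.1]), array([140.1, 111.1]), -85.8) top None flange ((array([598.9, 287.1]), array([140.1, 111.1]), -85.8), np.float64(0.0101))
[245 143  30  45 697] all (array([567.2,  25.9]), array([110. ,  50.3]), 13.3) top ((array([567.2,  25.9]), array([40.9, 34. ]), 13.3), np.float64(0.0565)) flange ((array([567.2,  25.9]), array([110. 
[... 264 characters left out ...]
0.0113))
[ 131  195   61   49 1999] all (array([434. , 276.6]), array([141.9, 118.9]), -87.7) top None flange ((array([433.1, 276.6]), array([141.9, 117.3]), -87.7), np.float64(0.0096))
carrier (array([ 494.9, -265.1]), array([409., 270.]), -14.7) seats (array([ 519.3, -268.4]), array([235.9, 140.3]), 10.7) 0.02970723819077603
fix plate (array([500.5, 293.7]), array([406. , 183.9]), 4.0) paddle (array([643.7, 288.7]), array([61.1,  8.9]), -86.2) roof (array([524.4, 282.2]), array([133.8,  62.1]), -86.4)
hook [ 412.6 -243.4] 31
hook [ 531.7 -221.9] 40
hook [ 488.6 -230.1] 32
hook [ 429.4 -328. ] 32
hook [ 548.3 -306. ] 39
hook [ 504.7 -313.5] 33
hook [ 622.7 -290.9] 25
hook [ 608.9 -206.9] 31
```

Request:
{"op": "servo_tool", "data": {
  "moves": [
    [[0,0,5.25],[0,0,0],0],
    [[0,0,5.25],[0,0,0],0],
    [[0,0,0],[0.024,-0.032,0],0],
    [[0,0,0],[0.024,-0.032,0],0],
    [[0,0,0],[0.024,-0.032,0],0],
    [[0,0,0],[0.024,-0.032,0],0],
    [[0,0,0],[0.024,-0.032,0],0],
    [[0,0,0],[0.024,-0.032,0],0],
    [[0,0,0],[0.024,-0.032,0],0],
    [[0,0,0],[0.024,-0.032,0],0],
    [[0,0,0],[0.024,-0.032,0],0],
    [[0,0,0],[0.024,-0.032,0],0]
  ]
}}

```text
time: 2.15
ee_pos: [0.3547, -0.1962, 0.2315]
tcp_rot: [180.0, -0.0, 3.8]
wrist_force: [0.6, -1.6, 0.1]
opening: -0.0002
grasp_force: 0.0
```

Request:
{"op": "servo_tool", "data": {
  "moves": [
    [[0,0,0],[0.024,-0.032,0],0],
    [[0,0,0],[0.024,-0.032,0],0],
    [[0,0,0],[0.024,-0.032,0],0],
    [[0,0,0],[0.024,-0.032,0],0],
    [[0,0,0],[0.024,-0.032,0],0],
    [[0,0,0],[0.024,-0.032,0],0],
    [[0,0,0],[0.024,-0.032,0],0],
    [[0,0,0],[0.024,-0.032,0],0],
    [[0,0,0],[0.024,-0.032,0],0],
    [[0,0,0],[0.024,-0.032,0],0],
    [[0,0,0],[0,0,0],0]
  ]
}}

```text
time: 3.25
ee_pos: [0.5767, 0.0935, 0.2311]
tcp_rot: [-177.9, 0.1, 8.2]
wrist_force: [-0.6, 0.2, 1.5]
opening: -0.0004
grasp_force: 0.0
```

```bash
cat >> h.py <<'E'
def go(x,y,z=None,yaw=None):
    "turn about tool z (deg) then shift in the turned tool frame (mm)"
    o=get_obs(); p=o["ee_pos"]; r,pi,ya=o["tcp_rot"]
    t=ya if yaw is None else yaw; a=np.radians(t)
    D=np.array([x,y,p[2] if z is None else z])-p
    print("t",round(o["time"],2),"at",p.round(4),o["tcp_rot"].round(2),"F",o["wrist_force"].round(1),"open",round(o["opening"],4))
    print("turn z",round(ya-t,2),"shift mm",np.round([1000*(D[0]*np.cos(a)+D[1]*np.sin(a)),1000*(D[0]*np.sin(a)-D[1]*np.cos(a)),-1000*D[2]],1))
E
python3 -c "
from h import *
go(.670,.275,.055,3.8)"
```

```text
t 3.25 at [0.5767 0.0935 0.2311] [-1.779e+02  9.000e-02  8.240e+00] F [-0.6  0.2  1.5] open -0.0004
turn z 4.44 shift mm [ 105.1 -174.9  176.1]
```

Request:
{"op": "servo_tool", "data": {
  "moves": [
    [[0,0,0],[0,0,0],0],
    [[0,0,0],[0,0,0],0]
  ]
}}

```text
time: 3.45
ee_pos: [0.5746, 0.0913, 0.2327]
tcp_rot: [-178.0, 0.0, 8.1]
wrist_force: [-0.5, -0.7, 0.6]
opening: -0.0002
grasp_force: 0.0
```

```bash
python3 -c "
from h import *
go(.670,.275,.055,3.8)"
```

```text
t 3.45 at [0.5746 0.0913 0.2327] [-1.7795e+02  3.0000e-02  8.0800e+00] F [-0.5 -0.7  0.6] open -0.0002
turn z 4.28 shift mm [ 107.3 -177.   177.7]
```

Request:
{"op": "servo_tool", "data": {
  "moves": [
    [[-2.0,0,0],[0,0,0],0],
    [[0,0,4.3],[0,0,0],0],
    [[0,0,0],[0.0134,-0.0221,0.0077],0],
    [[0,0,0],[0.0134,-0.0221,0.0077],0],
    [[0,0,0],[0.0134,-0.0221,0.0077],0],
    [[0,0,0],[0.0134,-0.0221,0.0077],0],
    [[0,0,0],[0.0134,-0.0221,0.0077],0],
    [[0,0,0],[0.0134,-0.0221,0.0077],0],
    [[0,0,0],[0.0134,-0.0221,0.0077],0],
    [[0,0,0],[0.0134,-0.0221,0.0077],0],
    [[0,0,0],[0,0,0],0],
    [[0,0,0],[0,0,0],0]
  ]
}}

```text
time: 4.65
ee_pos: [0.6667, 0.1868, 0.1792]
tcp_rot: [-175.7, 0.1, 13.9]
wrist_force: [-0.1, 0.0, 0.4]
opening: 0.0002
grasp_force: 0.0
```

```bash
python3 -c "
from h import *
go(.670,.275,.055,3.8)"
```

```text
t 4.65 at [0.6667 0.1868 0.1792] [-1.7565e+02  1.0000e-01  1.3920e+01] F [-0.1  0.   0.4] open 0.0002
turn z 10.12 shift mm [  9.1 -87.8 124.2]
```

```bash
python3 -c "
from h import *
o=get_obs();print(o['q'].round(2),o['qd'].round(2))"
```

```text
[ 13.86  24.93  28.31  93.49   4.35 179.94] [-0.43 -0.94 -0.07  0.13 -0.07  0.03]
```

Request:
{"op": "servo_tool", "data": {
  "moves": [
    [[-4.3,0,0],[0,0,0],0],
    [[0,0,5],[0,0,0],0],
    [[0,0,5],[0,0,0],0]
  ]
}}

```text
time: 4.95
ee_pos: [0.6779, 0.1325, 0.1803]
tcp_rot: [-177.5, 0.2, 10.1]
wrist_force: [0.4, 0.7, 0.4]
opening: -0.0
grasp_force: 0.0
```

```bash
python3 -c "
from h import *
o=get_obs();print(o['q'].round(2))
go(.66,.275,.18,3.8)"
```

```text
[ 10.05  24.88  28.43  93.77   2.45 179.94]
t 4.95 at [0.6779 0.1325 0.1803] [-177.55    0.22   10.1 ] F [0.4 0.7 0.4] open -0.0
turn z 6.3 shift mm [  -8.4 -143.4    0.3]
```

Request:
{"op": "servo_tool", "data": {
  "moves": [
    [[-2.45,0,0],[0,0,0],0],
    [[0,0,-8.27],[0,0,0],0],
    [[0,0,-8.27],[0,0,0],0],
    [[0,0,-8.27],[0,0,0],0],
    [[0,0,-8.27],[0,0,0],0],
    [[0,0,-8.27],[0,0,0],0],
    [[0,0,-8.27],[0,0,0],0],
    [[0,0,-8.27],[0,0,0],0],
    [[0,0,-8.27],[0,0,0],0],
    [[0,0,-8.27],[0,0,0],0],
    [[0,0,-8.27],[0,0,0],0]
  ]
}}

```text
time: 6.05
ee_pos: [0.6789, 0.1273, 0.1802]
tcp_rot: [-179.8, -0.2, 93.6]
wrist_force: [-0.6, -0.4, 0.3]
opening: 0.0
grasp_force: 0.0
```

Request:
{"op": "servo_tool", "data": {
  "moves": [
    [[0,0,-8.27],[0,0,0],0],
    [[0,0,-8.27],[0,0,0],0],
    [[0,0,-8.27],[0,0,0],0],
    [[0,0,-8.27],[0,0,0],0],
    [[0,0,-8.27],[0,0,0],0],
    [[0,0,-8.27],[0,0,0],0],
    [[0,0,-8.27],[0,0,0],0],
    [[0,0,-8.27],[0,0,0],0],
    [[0,0,-8.27],[0,0,0],0],
    [[0,0,-8.27],[0,0,0],0],
    [[0,0,-8.27],[0,0,0],0],
    [[0,0,0],[0,0,0],0]
  ]
}}

```text
time: 7.25
ee_pos: [0.6789, 0.1274, 0.1802]
tcp_rot: [179.8, -0.2, -175.6]
wrist_force: [0.4, -1.2, -0.2]
opening: 0.0
grasp_force: 0.0
```

```bash
python3 -c "
from h import *
o=get_obs();print(o['q'].round(2))
go(.668,.275,.18,183.8)"
```

```text
[10.55 24.91 28.49 93.8   0.19  6.15]
t 7.25 at [0.6789 0.1274 0.1802] [ 179.84   -0.24 -175.6 ] F [ 0.4 -1.2 -0.2] open 0.0
turn z -359.4 shift mm [  1.1 148.    0.2]
```

Request:
{"op": "servo_tool", "data": {
  "moves": [
    [[0,0,0.6],[0,0.02,0],0],
    [[0,0,0],[0,0.026,0],0],
    [[0,0,0],[0,0.026,0],0],
    [[0,0,0],[0,0.026,0],0],
    [[0,0,0],[0,0.026,0],0],
    [[0,0,0],[0,0.024,0],0],
    [[0,0,0],[0,0,0],0]
  ]
}}

```text
time: 7.95
ee_pos: [0.6687, 0.2783, 0.1796]
tcp_rot: [179.8, -0.3, -176.4]
wrist_force: [0.6, 0.0, -0.2]
opening: 0.0005
grasp_force: 0.0
```

Request:
{"op": "servo_tool", "data": {
  "moves": [
    [[0,0,0],[0,0,0.02],0],
    [[0,0,0],[0,0,0.02],0],
    [[0,0,0],[0,0,0.02],0],
    [[0,0,0],[0,0,0.005],0],
    [[0,0,0],[0,0,0],0]
  ]
}}

```text
time: 8.45
ee_pos: [0.6687, 0.2753, 0.1142]
tcp_rot: [179.9, -0.4, -176.4]
wrist_force: [0.1, -0.7, 0.2]
opening: 0.0002
grasp_force: 0.0
```

```bash
python3 -c "
from h import *
go(.668,.275,.055,183.8)
cal,im,d=snap('side','s1.png')"
```

```text
t 8.45 at [0.6687 0.2753 0.1142] [ 179.86   -0.37 -176.41] F [ 0.1 -0.7  0.2] open 0.0002
turn z -360.21 shift mm [ 0.8 -0.2 59.2]
```

View pics/s1.png

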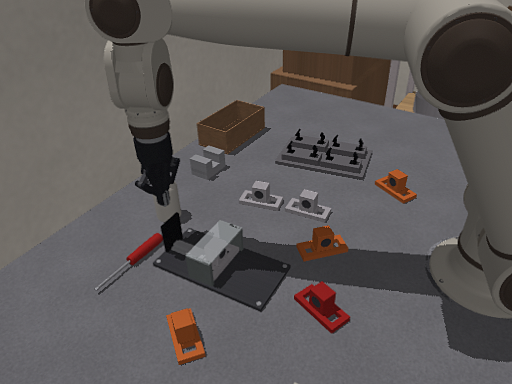

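The closed fingers are at about px (160,195), just above and behind the paddle at (172,232). The bottle stands clear behind them. Next: go down, then push.

Request:
{"op": "servo_tool", "data": {
  "moves": [
    [[0,0,0],[0,0,0.015],0],
    [[0,0,0],[0,0,0.015],0],
    [[0,0,0],[0,0,0.015],0],
    [[0,0,0],[0,0,0.01],0],
    [[0,0,0],[0,0,0],0]
  ]
}}

```text
time: 9.0
ee_pos: [0.6678, 0.2761, 0.0571]
tcp_rot: [179.9, -0.5, -176.3]
wrist_force: [1.1, -0.5, -0.2]
opening: -0.0
grasp_force: 0.0
```

Request:
{"op": "servo_tool", "data": {
  "moves": [
    [[0,0,0],[0.01,0,0],0],
    [[0,0,0],[0.008,0,0],0],
    [[0,0,0],[0.008,0,0],0],
    [[0,0,0],[0.008,0,0],0],
    [[0,0,0],[0.008,0,0],0],
    [[0,0,0],[0.008,0,0],0],
    [[0,0,0],[0.008,0,0],0],
    [[0,0,0],[0.008,0,0],0],
    [[0,0,0],[0.008,0,0],0],
    [[0,0,0],[0.008,0,0],0],
    [[0,0,0],[0,0,0],0]
  ]
}}

```text
time: 10.1
ee_pos: [0.586, 0.2712, 0.0601]
tcp_rot: [179.8, -0.3, -176.2]
wrist_force: [4.5, 0.1, -3.2]
opening: -0.0
grasp_force: 2.2
```

Request:
{"op": "servo_tool", "data": {
  "moves": [
    [[0,0,0],[0.004,0,0],0],
    [[0,0,0],[0.003,0,0],0],
    [[0,0,0],[0,0,0],0]
  ]
}}

```text
time: 10.4
ee_pos: [0.58, 0.2707, 0.0601]
tcp_rot: [179.8, -0.3, -176.2]
wrist_force: [4.3, 1.1, -3.1]
opening: -0.0001
grasp_force: 2.3
```

Request:
{"op": "servo_tool", "data": {
  "moves": [
    [[0,0,0],[0.003,0,0],0],
    [[0,0,0],[0.002,0,0],0],
    [[0,0,0],[0,0,0],0]
  ]
}}

```text
time: 10.7
ee_pos: [0.5761, 0.2705, 0.0602]
tcp_rot: [179.8, -0.2, -176.3]
wrist_force: [9.7, 1.6, -4.8]
opening: 0.0001
grasp_force: 4.7
```

Request:
{"op": "servo_tool", "data": {
  "moves": [
    [[0,0,0],[0.002,0,0],0],
    [[0,0,0],[0,0,0],0]
  ]
}}

```text
time: 10.9
ee_pos: [0.5759, 0.2705, 0.0603]
tcp_rot: [179.8, 0.0, -176.3]
wrist_force: [19.1, 2.5, -9.2]
opening: 0.0001
grasp_force: 9.6
```

```bash
python3 -c "
from h import *
cal,im,d=snap('top')
P,v,u=cloud(cal,d)
m=(P[:,0]<.51)&(P[:,0]>.36)&(P[:,1]>.2)&(P[:,1]<.36)
for lo,hi in((.05,.08),(.016,.03)):
  Q=P[m&(P[:,2]>lo)&(P[:,2]<hi)];print(len(Q),len(Q)>5 and (rect(Q),np.median(Q[:,2])))
"
```

```text
0 False
0 False
```

The slide is at its stop: the force jumped with no further travel. Retract, lift and clear the view.

Request:
{"op": "servo_tool", "data": {
  "moves": [
    [[0,0,0],[-0.01,0,0],0],
    [[0,0,0],[-0.015,0,0],0],
    [[0,0,0],[-0.015,0,0],0],
    [[0,0,0],[-0.015,0,0],0],
    [[0,0,0],[-0.015,0,0],0],
    [[0,0,0],[-0.015,0,0],0],
    [[0,0,0],[-0.01,0,0],0],
    [[0,0,0],[0,0,0],0]
  ]
}}

```text
time: 11.75
ee_pos: [0.668, 0.2763, 0.0589]
tcp_rot: [179.8, -0.4, -176.3]
wrist_force: [0.4, 0.1, -0.5]
opening: 0.0
grasp_force: 0.0
```

Request:
{"op": "servo_tool", "data": {
  "moves": [
    [[0,0,0],[0,0,-0.02],0],
    [[0,0,0],[0,0,-0.03],0],
    [[0,0,0],[0,0,-0.03],0],
    [[0,0,0],[0,0,-0.03],0],
    [[0,0,0],[0,0,-0.03],0],
    [[0,0,0],[0.03,-0.03,-0.01],50],
    [[0,0,0],[0.03,-0.03,0],100],
    [[0,0,0],[0.03,-0.03,0],100],
    [[0,0,0],[0.03,-0.03,0],100],
    [[0,0,0],[0.03,-0.03,0],100],
    [[0,0,0],[0.03,-0.03,0],100],
    [[0,0,0],[0.03,-0.03,0],100]
  ]
}}

```text
time: 12.95
ee_pos: [0.4704, 0.0519, 0.2098]
tcp_rot: [179.8, -0.3, -176.2]
wrist_force: [0.5, -1.2, -0.0]
opening: 0.0855
grasp_force: 0.0
```

Request:
{"op": "servo_tool", "data": {
  "moves": [
    [[0,0,-2.1],[0,-0.03,0],100],
    [[0,0,-2],[0,-0.03,0],100],
    [[0,0,-2],[0,-0.03,0],100],
    [[0,0,0],[0,-0.03,0],100],
    [[0,0,0],[0,-0.03,0],100],
    [[0,0,0],[0,-0.03,0],100],
    [[0,0,0],[0,-0.03,0],100],
    [[0,0,0],[0,-0.03,0],100],
    [[0,0,0],[0,0,0],100]
  ]
}}

```text
time: 13.85
ee_pos: [0.507, -0.1867, 0.2086]
tcp_rot: [179.8, -0.4, -170.3]
wrist_force: [0.2, 0.4, 0.0]
opening: 0.0855
grasp_force: 0.0
```

```bash
python3 -c "
from h import *
cal,im,d=snap('top','t2.png')
blocks(cal,im,d)
P,v,u=cloud(cal,d)
Q=P[(P[:,0]>.5)&(P[:,0]<.72)&(P[:,1]>.24)&(P[:,1]<.35)&(P[:,2]>.08)&(P[:,2]<.1)];print(rect(Q))
go(.567,.026,.3,190)
"
```

```text
[261  66  36  30 908] all (array([796.8, -29.6]), array([88.2, 81.3]), -89.8) top ((array([789.6, -29.6]), array([88.2, 64.2]), -89.8), np.float64(0.0546)) flange ((array([779.4, -15.6]), array([96.8, 71.2]), 34.5), np.float64(0.0136))
[180  94  25  20 190] all (array([724.6, 192.5]), array([62.4, 26.3]), -66.6) top ((array([724.2, 192.9]), array([62. , 25.6]), -67.8), np.float64(0.06)) flange ((array([723.1, 192.9]), array([60.6, 20.5]), -69.8), np.float64(0.0127))
[330 130  45  34 702] all (array([ 609. , -228.9]), array([121.7,  78.7]), -80.0) top None flange ((array([ 614.3, -228. ]), array([121.7,  68. ]), -80.0), np.float64(0.0117))
[ 133  133   54   40 1438] all (array([601.7, 287.1]), array([140.5, 106.3]), -85.7) top None flange ((array([601.7, 287.1]), array([140.5, 106.3]), -85.7), np.float64(0.01))
[245 143  30  45 698] all (array([568. ,  24.4]), array([111.4,  53.4]), 13.4) top ((array([567.4,  26. ]), array([40. , 34.1]), 13.2), np.float64(0.0562)) flange ((array([568. ,  24.4]), array([111.4,  53.4]), 13.4), np.float64(0.0116))
[340 175  39  60 954] all (array([ 473.3
[... 343 characters left out ...]
 6.3), np.float64(0.0116))
[ 131  195   61   50 1896] all (array([433.9, 276.8]), array([141.5, 119.8]), -87.1) top ((array([450.6, 303.7]), array([107.2,  45. ]), 69.0), np.float64(0.0661)) flange ((array([433.4, 276.8]), array([141.5, 118.6]), -87.1), np.float64(0.0099))
[ 239  342   72   35 1402] all (array([87.3, -0.6]), array([172.8,  68. ]), 77.9) top ((array([69.3, -5.2]), array([77. , 12.4]), 83.3), np.float64(0.0565)) flange ((array([87.8, -0.5]), array([173.8,  65.9]), 79.6), np.float64(0.012))
(array([597.6, 320.6]), array([155.9,  51.1]), -34.0)
t 13.9 at [ 0.5068 -0.1853  0.2087] [ 179.75   -0.36 -170.26] F [ 0.2  0.3 -0.1] open 0.0852
turn z -360.26 shift mm [-96.  197.7 -91.3]
```

View pics/t2.png

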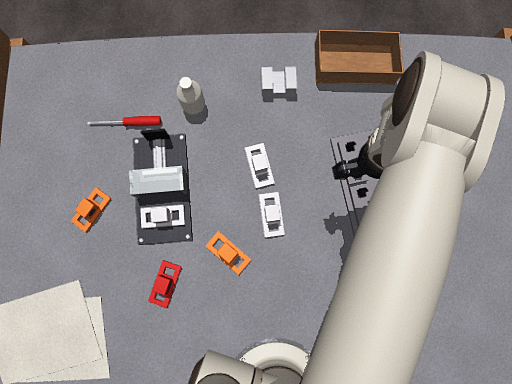

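The block stands on the apron at px (162,216) and the slide is back. The bench blocks haven't moved. Pick the far bench block (567,26).

```bash
python3 -c "
from h import *
go(.5673,.0259,.10,-166.7)
"
```

```text
t 13.9 at [ 0.5068 -0.1853  0.2087] [ 179.75   -0.36 -170.26] F [ 0.2  0.3 -0.1] open 0.0852
turn z -3.56 shift mm [-107.5  191.7  108.7]
```

Request:
{"op": "servo_tool", "data": {
  "moves": [
    [[0,0,-3.56],[0,0,0],100],
    [[0.25,-0.36,0],[-0.0134,0.024,0.0136],100],
    [[0,0,0],[-0.0134,0.024,0.0136],100],
    [[0,0,0],[-0.0134,0.024,0.0136],100],
    [[0,0,0],[-0.0134,0.024,0.0136],100],
    [[0,0,0],[-0.0134,0.024,0.0136],100],
    [[0,0,0],[-0.0134,0.024,0.0136],100],
    [[0,0,0],[-0.0134,0.024,0.0136],100],
    [[0,0,0],[-0.0134,0.024,0.0136],100],
    [[0,0,0],[0,0,0],100],
    [[0,0,0],[0,0,0],100]
  ]
}}

```text
time: 15.0
ee_pos: [0.5665, 0.0281, 0.1004]
tcp_rot: [-180.0, 0.0, -166.5]
wrist_force: [0.8, 0.0, 0.6]
opening: 0.0854
grasp_force: 0.0
```

```bash
python3 -c "
from h import *
go(.5673,.0259,.0155,-166.7)
cal,im,d=snap('wrist','w1.png')
blocks(cal,im,d)
"
```

```text
t 15.0 at [0.5665 0.0281 0.1004] [-1.7998e+02  2.0000e-02 -1.6646e+02] F [0.8 0.  0.6] open 0.0854
turn z 0.24 shift mm [-0.3 -2.4 84.9]
[ 213    0   86   93 5634] all (array([465.8,   1.8]), array([57.7, 50.3]), 6.8) top ((array([455.4,   0.6]), array([34.1, 10.1]), -79.5), np.float64(0.0565)) flange ((array([465.8,   1.8]), array([57.7, 50.3]), 6.8), np.float64(0.0118))
[ 219  120   72  141 8577] all (array([567.6,  26.5]), array([110. ,  50.1]), 13.6) top ((array([567. ,  26.2]), array([40.2, 34.1]), 13.6), np.float64(0.0564)) flange ((array([567.6,  26.5]), array([110. ,  50.1]), 13.6), np.float64(0.0116))
[ 457  224   55   89 2654] all (array([586.4, 237.8]), array([81.6, 47.2]), 4.4) top None flange ((array([586.4, 237.8]), array([81.6, 47.2]), 4.4), np.float64(0.0097))
```

View pics/w1.png

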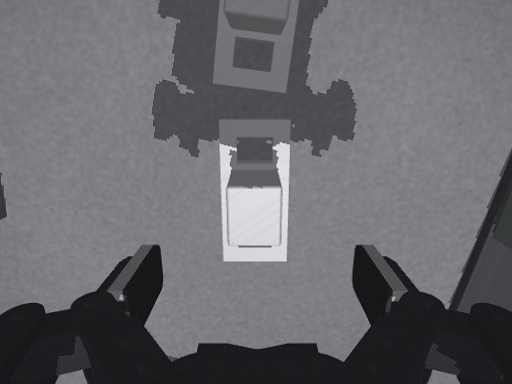

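The wrist view shows the block between the fingers at px (255,200), matching the top measurement within 1 mm. Descend and grip.

Request:
{"op": "servo_tool", "data": {
  "moves": [
    [[0,0,0],[-0.0005,-0.0019,0.015],100],
    [[0,0,0],[0,0,0.015],100],
    [[0,0,0],[0,0,0.015],100],
    [[0,0,0],[0,0,0.015],100],
    [[0,0,0],[0,0,0.015],100],
    [[0,0,0],[0,0,0.0095],100],
    [[0,0,0],[0,0,0],100]
  ]
}}

```text
time: 15.75
ee_pos: [0.5674, 0.0252, 0.0139]
tcp_rot: [-180.0, -0.1, -166.6]
wrist_force: [-0.3, -0.2, 0.5]
opening: 0.0853
grasp_force: 0.0
```

```bash
python3 -c "
from h import *
go(.5674,.0263,.0155,-166.5)
"
```

```text
t 15.75 at [0.5674 0.0252 0.0139] [-1.7999e+02 -7.0000e-02 -1.6659e+02] F [-0.3 -0.2  0.5] open 0.0853
turn z -0.09 shift mm [-0.2  1.  -1.6]
```

Request:
{"op": "servo_tool", "data": {
  "moves": [
    [[0,0,0],[0,0,0],30],
    [[0,0,0],[0,0,0],20],
    [[0,0,0],[0,0,0],20],
    [[0,0,0],[0,0,0],20],
    [[0,0,0],[0,0,0],20],
    [[0,0,0],[0,0,0],20]
  ],
  "force": 100
}}

```text
time: 16.35
ee_pos: [0.569, 0.0254, 0.0169]
tcp_rot: [-180.0, 0.2, -166.6]
wrist_force: [-1.6, 0.2, 6.2]
opening: 0.033
grasp_force: 100.2
```

```bash
python3 -c "
from h import *
go(.5711,-.2148,.12,-169.3)
print(get_obs()['grasp_force'])
"
```

```text
t 16.35 at [0.569  0.0254 0.0169] [-179.95    0.18 -166.58] F [-1.6  0.2  6.2] open 0.033
turn z 2.72 shift mm [  42.6 -236.4 -103.1]
100.1922082901001
```

Request:
{"op": "servo_tool", "data": {
  "moves": [
    [[0,0,0],[0,0,-0.02],20],
    [[0,0,0],[0,0,-0.03],20],
    [[0,0,0],[0,0,-0.03],20],
    [[0,0,2.72],[0,0,-0.023],20],
    [[0,0,0],[0.0055,-0.0296,0],20],
    [[0,0,0],[0.0055,-0.0296,0],20],
    [[0,0,0],[0.0055,-0.0296,0],20],
    [[0,0,0],[0.0055,-0.0296,0],20],
    [[0,0,0],[0.0055,-0.0296,0],20],
    [[0,0,0],[0.0055,-0.0296,0],20],
    [[0,0,0],[0.0055,-0.0296,0],20],
    [[0,0,0],[0.004,-0.0296,0],20]
  ]
}}

```text
time: 17.55
ee_pos: [0.5699, -0.2164, 0.1183]
tcp_rot: [180.0, 0.0, -169.3]
wrist_force: [0.4, 0.1, -3.4]
opening: 0.0331
grasp_force: 100.1
```

Request:
{"op": "servo_tool", "data": {
  "moves": [
    [[0,0,0],[0,0,0],20],
    [[0,0,0],[0,0,0],20]
  ]
}}

```text
time: 17.75
ee_pos: [0.5699, -0.2156, 0.1181]
tcp_rot: [180.0, 0.0, -169.4]
wrist_force: [0.2, 0.3, -2.6]
opening: 0.0329
grasp_force: 100.5
```

```bash
python3 -c "
from h import *
go(.5711,-.2148,.12,-169.3)
for c in('wrist','top'):
  cal,im,d=snap(c,c+'3.png')
  P,v,u=cloud(cal,d)
  o=get_obs(); e=o['ee_pos']
  g=im[v,u].min(1)>110
  near=(np.hypot(P[:,0]-e[0],P[:,1]-e[1])<.075)
  for lo,hi in((-.012,.006),(.03,.05)):
    Q=P[near&g&(P[:,2]-e[2]>lo)&(P[:,2]-e[2]<hi)]
    if len(Q)>20: print(c,len(Q),rect(Q),np.median(Q[:,2]).round(4))
"
```

```text
t 17.75 at [ 0.5699 -0.2156  0.1181] [ 179.98    0.   -169.38] F [ 0.2  0.3 -2.6] open 0.0329
turn z -0.08 shift mm [-1.3  0.6 -1.9]
wrist 7517 (array([ 568.6, -215.8]), array([110.3,  50.3]), 10.7) 0.1129
wrist 9376 (array([ 569.3, -220.1]), array([51.1, 40.9]), -79.7) 0.1577
top 210 (array([ 569.9, -214.4]), array([110.4,  49.1]), 11.3) 0.1133
top 25 (array([ 553.4, -213.6]), array([25.2,  6.5]), -78.2) 0.1574
```

View pics/wrist3.png

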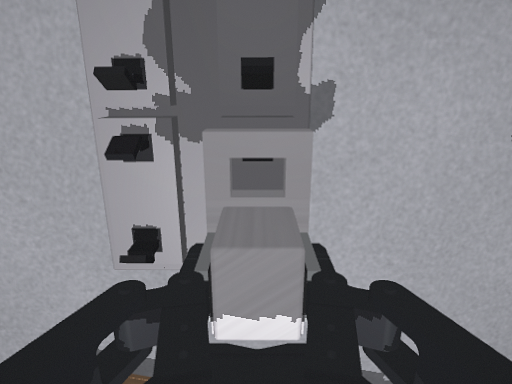

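```bash
cat >> h.py <<'E'
from scipy.cluster.hierarchy import fcluster,linkage
def hooks(cal,d,lo=.052,hi=.07):
    P,v,u=cloud(cal,d)
    m=(P[:,2]>lo)&(P[:,2]<hi)&(P[:,0]>.38)&(P[:,0]<.66)&(P[:,1]>-.36)&(P[:,1]<-.16)
    M=P[m]; M=M[::max(1,len(M)//3000)]*1000
    l=fcluster(linkage(M[:,:2]),6,'distance')
    for i in sorted(set(l)):
        Q=M[l==i]
        if len(Q)>8: print("hook",Q.mean(0).round(1),len(Q),rect(Q/1000))
E
python3 -c "
from h import *
for c in('wrist','top'):
  cal,im,d=snap(c); print(c); hooks(cal,d)
"
```

```text
wrist
hook [ 488.8 -230.7   58.8] 585 (array([ 489. , -230.6]), array([17.9, 11. ]), -81.2)
hook [ 621.8 -291.9   60. ] 247 (array([ 623.3, -293. ]), array([19.1,  8.3]), -80.7)
hook [ 504.4 -314.7   58.4] 637 (array([ 504.8, -315.4]), array([18.5, 10.5]), -79.6)
hook [ 548.7 -306.5   58.3] 556 (array([ 548.8, -307.3]), array([19.2, 10.4]), -78.8)
top
```

Request:
{"op": "servo_tool", "data": {
  "moves": [
    [[0,0,0],[-0.002,0,0],20],
    [[0,0,0],[0,0,0.01],20],
    [[0,0,0],[0,0,0.01],20],
    [[0,0,0],[0,0,0.008],20],
    [[0,0,0],[0,0,0.006],20],
    [[0,0,0],[0,0,0.005],20],
    [[0,0,0],[0,0,0.005],20],
    [[0,0,0],[0,0,0],20]
  ]
}}

```text
time: 18.75
ee_pos: [0.5722, -0.2148, 0.0742]
tcp_rot: [-180.0, 0.0, -169.3]
wrist_force: [-0.4, -0.0, -3.1]
opening: 0.0327
grasp_force: 100.5
```

Request:
{"op": "servo_tool", "data": {
  "moves": [
    [[0,0,0],[0,0,0.004],20],
    [[0,0,0],[0,0,0.004],20],
    [[0,0,0],[0,0,0.004],20],
    [[0,0,0],[0,0,0],20]
  ]
}}

```text
time: 19.15
ee_pos: [0.5731, -0.2153, 0.0642]
tcp_rot: [-179.9, 0.2, -169.3]
wrist_force: [0.0, -0.0, -0.3]
opening: 0.033
grasp_force: 100.5
```

Request:
{"op": "servo_tool", "data": {
  "moves": [
    [[0,0,0],[0,0,0.004],20],
    [[0,0,0],[0,0,0.004],20],
    [[0,0,0],[0,0,0.004],20],
    [[0,0,0],[0,0,0],20]
  ]
}}

```text
time: 19.55
ee_pos: [0.5721, -0.2148, 0.0497]
tcp_rot: [180.0, 0.0, -169.3]
wrist_force: [-0.8, -1.4, -3.8]
opening: 0.033
grasp_force: 100.7
```

Request:
{"op": "servo_tool", "data": {
  "moves": [
    [[0,0,0],[0,0,0.003],20],
    [[0,0,0],[0,0,0.002],20],
    [[0,0,0],[0,0,0],20]
  ]
}}

```text
time: 19.85
ee_pos: [0.5724, -0.2148, 0.0469]
tcp_rot: [-180.0, 0.1, -169.3]
wrist_force: [-5.0, 0.8, 7.5]
opening: 0.0331
grasp_force: 103.5
```

Request:
{"op": "servo_tool", "data": {
  "moves": [
    [[0,0,0],[0,0,0.002],20],
    [[0,0,0],[0,0,0.001],20],
    [[0,0,0],[0,0,0],20]
  ]
}}

```text
time: 20.15
ee_pos: [0.5725, -0.2148, 0.0468]
tcp_rot: [-179.9, 0.2, -169.3]
wrist_force: [-13.4, 4.5, 28.3]
opening: 0.0326
grasp_force: 106.0
```

```bash
python3 -c "
from h import *
cal,im,d=snap('wrist','w4.png')
P,v,u=cloud(cal,d)
o=get_obs();e=o['ee_pos']
near=(np.hypot(P[:,0]-e[0],P[:,1]-e[1])<.075)&(im[v,u].min(1)>110)
for lo,hi in((.034,.05),(.078,.095)):
    Q=P[near&(P[:,2]>lo)&(P[:,2]<hi)]
    if len(Q)>20: print(len(Q),rect(Q),np.median(Q[:,2]).round(4))
hooks(cal,d)
print(o['wrist_force'],e)
"
```

```text
7111 (array([ 570.9, -214.9]), array([110. ,  50.3]), 10.7) 0.0416
9359 (array([ 569.7, -209.4]), array([68.6, 40.9]), -80.3) 0.0864
hook [ 488.8 -230.9   58.7] 762 (array([ 489.2, -230.9]), array([18. , 11.4]), -78.9)
hook [ 532.3 -222.6   58.3] 628 (array([ 532.5, -222.6]), array([18. , 11.5]), -79.1)
hook [ 568.3 -240.7   62.1] 185 (array([ 568.3, -240.4]), array([11.7,  3. ]), -48.9)
hook [ 551.5 -218.6   61.5] 638 (array([ 551.9, -218.4]), array([33.8,  2.5]), -80.4)
hook [ 559.1 -192.    62.4] 183 (array([ 559.2, -192.3]), array([11.5,  3.1]), 70.6)
hook [ 548.5 -306.1   58.1] 654 (array([ 548.7, -307. ]), array([19.3, 11.1]), -78.3)
hook [ 504.5 -314.2   58.4] 823 (array([ 505.2, -315.8]), array([20.7, 11.3]), -79.6)
[-13.81416582   3.73103308  27.93964226] [ 0.57248148 -0.21474974  0.04680799]
```

View pics/w4.png

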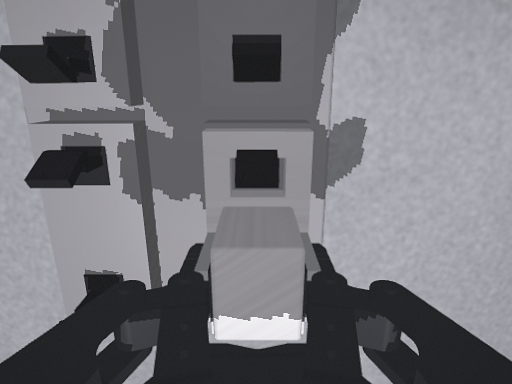

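The block is down on the seat (flange top 41.6 mm) and its near hook shows upright through the window at px (257,168). Release and lift.

Request:
{"op": "servo_tool", "data": {
  "moves": [
    [[0,0,0],[0,0,-0.003],20],
    [[0,0,0],[0,0,0],100],
    [[0,0,0],[0,0,0],100],
    [[0,0,0],[0,0,0],100],
    [[0,0,0],[0,0,-0.02],100],
    [[0,0,0],[0,0,-0.03],100],
    [[0,0,0],[0,0,-0.03],100],
    [[0,0,0],[0,0,-0.03],100],
    [[0,0,0],[0.03,0.03,0],100],
    [[0,0,0],[0.03,0.03,0],100],
    [[0,0,0],[0.03,0.03,0],100],
    [[0,0,0],[0.03,0.03,0],100]
  ]
}}

```text
time: 21.4
ee_pos: [0.4308, -0.1184, 0.1552]
tcp_rot: [-180.0, 0.1, -169.3]
wrist_force: [0.8, -0.3, 0.6]
opening: 0.0854
grasp_force: 0.0
```

Request:
{"op": "servo_tool", "data": {
  "moves": [
    [[0,0,0],[0,0.04,0],100],
    [[0,0,0],[0,0.03,0],100],
    [[0,0,0],[0,0.02,0],100],
    [[0,0,0],[0,0,0],100]
  ]
}}

```text
time: 21.8
ee_pos: [0.4151, -0.029, 0.1558]
tcp_rot: [-180.0, 0.1, -169.2]
wrist_force: [-0.0, -0.2, 0.6]
opening: 0.0855
grasp_force: 0.0
```

```bash
python3 -c "
from h import *
cal,im,d=snap('top','t5.png')
hooks(cal,d)
blocks(cal,im,d)
P,v,u=cloud(cal,d)
near=(np.hypot(P[:,0]-.5707,P[:,1]+.215)<.075)&(im[v,u].min(1)>150)
for lo,hi in((.036,.05),(.08,.095)):
    Q=P[near&(P[:,2]>lo)&(P[:,2]<hi)]
    if len(Q)>20: print(len(Q),rect(Q),np.median(Q[:,2]).round(4))
go(.4392,-.0014,.1,-173.7)
" | grep -v "789\|724"
```

```text
hook [ 413.2 -243.8   58.1] 27 (array([ 413.1, -243.3]), array([18.7,  7.7]), -78.2)
hook [ 429.6 -328.6   58.2] 31 (array([ 429.1, -328.3]), array([17.5, 10.8]), -78.5)
hook [ 622.8 -290.7   58.5] 25 (array([ 622.7, -292.1]), array([17.1,  9.8]), 87.4)
hook [ 549.1 -305.3   58.1] 32 (array([ 549. , -306.4]), array([15.6, 11.7]), -73.1)
hook [ 504.  -313.2   58.9] 31 (array([ 504.3, -313.5]), array([18.4, 10.3]), -80.5)
hook [ 608.4 -207.4   59. ] 28 (array([ 609.1, -207.8]), array([20.6, 10.5]), -84.1)
[261  66  36  30 905] all (array([788.7, -29.5]), array([88.9, 65.4]), -89.2) top ((array([790.1, -29.9]), array([88.7, 63.7]), 89.8), np.float64(0.0546)) flange ((array([786.7, -28.5]), array([85.3, 60.1]), -89.0), np.float64(0.0129))
[ 330  127   85  110 3751] all (array([ 519.8, -268.6]), array([271.6, 165.1]), 11.3) top ((array([ 522.2, -262.9]), array([203.7, 111.1]), 10.8), np.float64(0.0587)) flange ((array([ 519.8, -268.6]), array([271.6, 165.1]), 11.3), np.float64(0.0116))
[ 133  133   55   42 1430] all (array([599. , 287.1]), array([139.9, 111.6]), -85.9) top None flange ((array([599. , 287.1]), array([139.9, 111.6]), -85.9), np.float64(0.0101))
[ 133  196   59   49 1870] all (array([433.7, 276.3]), array([140.8, 119.4]), -87.1) top ((array([439.6, 275.7]), array([38.5, 34.2]), -86.1), np.float64(0.066)) flange ((array([433.2, 276.3]), array([140.8, 118.4]), -87.1), np.float64(0.0099))
[232 345  31  37 605] all (array([72.9, 63.6]), array([102. ,  48.5]), -47.5) top None flange ((array([74.8, 64.8]), array([101.8,  44.4]), -44.3), np.float64(0.0118))
182 (array([ 572.2, -214.8]), array([110.8,  51.9]), 9.9) 0.0419
102 (array([ 578.5, -220. ]), array([47. , 25.6]), 46.4) 0.0865
t 21.85 at [ 0.4155 -0.03    0.1557] [-1.7996e+02  1.1000e-01 -1.6918e+02] F [-0.  -0.6 -0.6] open 0.0852
turn z 4.52 shift mm [-26.7  25.8  55.7]
```

Block A is seated and its far hook is back where it started. Now block B.

Request:
{"op": "servo_tool", "data": {
  "moves": [
    [[0,0,4.5],[0,0,0],100],
    [[0,0,0],[-0.013,0.013,0.0],100],
    [[0,0,0],[-0.0137,0.0128,0],100],
    [[0,0,0],[0,0,0.03],100],
    [[0,0,0],[0,0,0.026],100],
    [[0,0,0],[0,0,0],100],
    [[0,0,0],[0,0,0],100]
  ]
}}

```text
time: 22.55
ee_pos: [0.4393, -0.0029, 0.1]
tcp_rot: [-180.0, 0.0, -173.9]
wrist_force: [-0.2, -0.2, 0.7]
opening: 0.0855
grasp_force: 0.0
```

```bash
python3 -c "
from h import *
go(.4392,-.0014,.0155,-173.7)
cal,im,d=snap('wrist')
blocks(cal,im,d)
"
```

```text
t 22.55 at [ 0.4393 -0.0029  0.1   ] [-1.7997e+02  4.0000e-02 -1.7385e+02] F [-0.2 -0.2  0.7] open 0.0855
turn z -0.15 shift mm [-0.   1.5 84.5]
[ 224  119   72  142 8613] all (array([439.6,  -0.9]), array([109.9,  50.2]), 6.5) top ((array([439.,  -1.]), array([40.3, 34.1]), 6.2), np.float64(0.0564)) flange ((array([439.6,  -0.9]), array([109.9,  50.2]), 6.5), np.float64(0.0115))
[   0  186   39  119 1842] all (array([ 506.9, -194.3]), array([103.1,  16.9]), 10.0) top None flange ((array([ 506.9, -194.3]), array([103.1,  16.9]), 10.0), np.float64(0.0111))
```

Request:
{"op": "servo_tool", "data": {
  "moves": [
    [[0,0,-0.1],[0,0.0018,0.015],100],
    [[0,0,0],[0,0,0.015],100],
    [[0,0,0],[0,0,0.015],100],
    [[0,0,0],[0,0,0.015],100],
    [[0,0,0],[0,0,0.015],100],
    [[0,0,0],[0,0,0.0085],100],
    [[0,0,0],[0,0,0],30],
    [[0,0,0],[0,0,0],20],
    [[0,0,0],[0,0,0],20],
    [[0,0,0],[0,0,0],20],
    [[0,0,0],[0,0,0],20],
    [[0,0,0],[0,0,0],20]
  ]
}}

```text
time: 23.8
ee_pos: [0.44, -0.0005, 0.0172]
tcp_rot: [-180.0, 0.2, -173.7]
wrist_force: [-0.3, -0.5, 6.4]
opening: 0.0327
grasp_force: 100.1
```

```bash
python3 -c "
from h import *
go(.4509,-.2377,.12,-169.3)
print(get_obs()['grasp_force'])
"
```

```text
t 23.8 at [ 0.44   -0.0005  0.0172] [-179.96    0.19 -173.71] F [-0.3 -0.5  6.4] open 0.0327
turn z -4.41 shift mm [  33.3 -235.1 -102.8]
100.10023713111877
```

Request:
{"op": "servo_tool", "data": {
  "moves": [
    [[0,0,0],[0,0,-0.02],20],
    [[0,0,0],[0,0,-0.03],20],
    [[0,0,0],[0,0,-0.03],20],
    [[0,0,-4.4],[0,0,-0.024],20],
    [[0,0,0],[0.0042,-0.0294,0],20],
    [[0,0,0],[0.0042,-0.0294,0],20],
    [[0,0,0],[0.0042,-0.0294,0],20],
    [[0,0,0],[0.0042,-0.0294,0],20],
    [[0,0,0],[0.0042,-0.0294,0],20],
    [[0,0,0],[0.0042,-0.0294,0],20],
    [[0,0,0],[0.0042,-0.0294,0],20],
    [[0,0,0],[0.0042,-0.0294,0],20]
  ]
}}

```text
time: 25.0
ee_pos: [0.4494, -0.2389, 0.1198]
tcp_rot: [180.0, 0.1, -169.3]
wrist_force: [-0.6, -0.3, -3.6]
opening: 0.0328
grasp_force: 100.1
```

Request:
{"op": "servo_tool", "data": {
  "moves": [
    [[0,0,0],[0,0,0],20],
    [[0,0,0],[0,0,0],20],
    [[0,0,0],[0,0,0],20]
  ]
}}

```text
time: 25.3
ee_pos: [0.4495, -0.2372, 0.12]
tcp_rot: [180.0, 0.1, -169.3]
wrist_force: [-0.1, 0.9, -2.6]
opening: 0.0331
grasp_force: 100.5
```

```bash
cat >> h.py <<'E'
def held(cal,im,d,th=110):
    P,v,u=cloud(cal,d); e=get_obs()['ee_pos']
    m=(np.hypot(P[:,0]-e[0],P[:,1]-e[1])<.075)&(im[v,u].min(1)>th)&(P[:,2]-e[2]>-.012)&(P[:,2]-e[2]<.006)
    Q=P[m]; print("held flange",len(Q),rect(Q),np.median(Q[:,2]).round(4))
E
python3 -c "
from h import *
go(.4509,-.2377,.12,-169.3)
cal,im,d=snap('wrist'); held(cal,im,d); hooks(cal,d)
cal,im,d=snap('top'); held(cal,im,d)
"
```

```text
t 25.3 at [ 0.4495 -0.2372  0.12  ] [ 1.7999e+02  5.0000e-02 -1.6929e+02] F [-0.1  0.9 -2.6] open 0.0331
turn z 0.01 shift mm [-1.2 -0.8 -0. ]
held flange 7017 (array([ 449. , -237.3]), array([110.3,  50.3]), 10.7) 0.1145
hook [ 552.1 -218.    66.8] 225 (array([ 552.2, -218.2]), array([33.6,  3.2]), -79.9)
hook [ 428.8 -329.3   58.2] 559 (array([ 428.9, -329.9]), array([18.9, 10.5]), -79.1)
hook [ 502.1 -314.6   59.8] 242 (array([ 502.6, -315.4]), array([19.2,  9.5]), -89.0)
held flange 380 (array([ 449.6, -237.1]), array([109.8,  50.9]), 11.5) 0.1144
```

Request:
{"op": "servo_tool", "data": {
  "moves": [
    [[0,0,0],[-0.0017,-0.0006,0],20],
    [[0,0,0],[0,0,0.01],20],
    [[0,0,0],[0,0,0.01],20],
    [[0,0,0],[0,0,0.01],20],
    [[0,0,0],[0,0,0.005],20],
    [[0,0,0],[0,0,0.005],20],
    [[0,0,0],[0,0,0.005],20],
    [[0,0,0],[0,0,0.004],20],
    [[0,0,0],[0,0,0.004],20],
    [[0,0,0],[0,0,0.004],20],
    [[0,0,0],[0,0,0],20]
  ]
}}

```text
time: 26.5
ee_pos: [0.4521, -0.2385, 0.0641]
tcp_rot: [-179.9, 0.2, -169.3]
wrist_force: [-1.6, -1.2, -0.2]
opening: 0.0326
grasp_force: 100.3
```

Request:
{"op": "servo_tool", "data": {
  "moves": [
    [[0,0,0],[0,0,0.004],20],
    [[0,0,0],[0,0,0.004],20],
    [[0,0,0],[0,0,0.004],20],
    [[0,0,0],[0,0,0.003],20],
    [[0,0,0],[0,0,0],20]
  ]
}}

```text
time: 27.0
ee_pos: [0.4513, -0.2378, 0.0474]
tcp_rot: [180.0, 0.0, -169.3]
wrist_force: [-0.2, 0.7, -2.7]
opening: 0.0327
grasp_force: 101.4
```

Request:
{"op": "servo_tool", "data": {
  "moves": [
    [[0,0,0],[0,0,0.002],20],
    [[0,0,0],[0,0,0.002],20],
    [[0,0,0],[0,0,0],20]
  ]
}}

```text
time: 27.3
ee_pos: [0.4514, -0.2379, 0.0471]
tcp_rot: [-179.9, 0.1, -169.3]
wrist_force: [-13.6, 6.8, 27.3]
opening: 0.0331
grasp_force: 104.8
```

Request:
{"op": "servo_tool", "data": {
  "moves": [
    [[0,0,0],[0,0,-0.003],20],
    [[0,0,0],[0,0,0],100],
    [[0,0,0],[0,0,0],100],
    [[0,0,0],[0,0,0],100],
    [[0,0,0],[0,0,-0.02],100],
    [[0,0,0],[0,0,-0.03],100],
    [[0,0,0],[0,0,-0.03],100],
    [[0,0,0],[0,0,-0.04],100],
    [[0,0,0],[0,0.03,0],100],
    [[0,0,0],[0,0.03,0],100],
    [[0,0,0],[0,0.03,0],100],
    [[0,0,0],[0,0.03,0],100]
  ]
}}

```text
time: 28.5
ee_pos: [0.4289, -0.1192, 0.167]
tcp_rot: [-180.0, 0.1, -169.3]
wrist_force: [0.5, -0.3, 0.6]
opening: 0.085
grasp_force: 0.0
```

Request:
{"op": "servo_tool", "data": {
  "moves": [
    [[0,0,0],[-0.0085,0.037,0],100],
    [[0,0,0],[-0.0085,0.037,0],100],
    [[0,0,0],[-0.0085,0.037,0],100],
    [[0,0,0],[-0.0085,0.037,0],100],
    [[0,0,0],[-0.0085,0.037,0],100],
    [[0,0,0],[-0.0085,0.037,0],100],
    [[0,0,0],[-0.0085,0.037,0],100],
    [[0,0,0],[-0.0085,0.037,0],100],
    [[0,0,0],[-0.0085,0.037,0],100],
    [[0,0,0],[-0.0085,0.037,0],100],
    [[0,0,0],[0,0,0],100]
  ]
}}

```text
time: 29.6
ee_pos: [0.4437, 0.2626, 0.1661]
tcp_rot: [-180.0, 0.0, -169.1]
wrist_force: [0.1, 0.3, 0.7]
opening: 0.0854
grasp_force: 0.0
```

Request:
{"op": "servo_tool", "data": {
  "moves": [
    [[0,0,-8.32],[0,0,0],100],
    [[0,0,-8.32],[0,0,0],100],
    [[0,0,-8.32],[0,0,0],100],
    [[0,0,-8.32],[0,0,0],100],
    [[0,0,-8.32],[0,0,0],100],
    [[0,0,-8.32],[0,0,0],100],
    [[0,0,-8.32],[0,0,0],100],
    [[0,0,-8.32],[0,0,0],100],
    [[0,0,-8.32],[0,0,0],100],
    [[0,0,-8.32],[0,0,0],100],
    [[0,0,0],[0,0,0],100],
    [[0,0,0],[0,0,0],100]
  ]
}}

```text
time: 30.8
ee_pos: [0.4441, 0.2588, 0.167]
tcp_rot: [-179.9, -0.0, -86.4]
wrist_force: [-0.2, 0.4, -0.4]
opening: 0.0851
grasp_force: 0.0
```

```bash
cat > b0.py <<'E'
from h import *
cal,im,d=snap('wrist','w6.png')
P,v,u=cloud(cal,d)
m=(P[:,0]<.49)&(P[:,0]>.38)&(P[:,1]>.2)&(P[:,1]<.36)
for lo,hi in((.055,.075),(.017,.03)):
  Q=P[m&(P[:,2]>lo)&(P[:,2]<hi)&(im[v,u].min(1)>90)];print(len(Q),len(Q)>5 and (rect(Q),np.median(Q[:,2])))
E
python3 -c "
from h import *
import b0
go(.4396,.2757,.11,-86.1)
cal,im,d=snap('top','t6.png');hooks(cal,d)
"
```

```text
2124 ((array([450.3, 302.2]), array([107. ,  45.1]), 69.7), np.float64(0.06656626352706217))
3124 ((array([454.1, 281.6]), array([121.3,  79.3]), -86.4), np.float64(0.021625308855404018))
t 30.85 at [0.4441 0.2589 0.167 ] [-1.7992e+02 -3.0000e-02 -8.6350e+01] F [-0.1  0.1  0.5] open 0.0852
turn z -0.25 shift mm [-17.1   3.3  57. ]
hook [ 429.6 -327.9   58.5] 31 (array([ 429.4, -328.6]), array([18.1, 10.2]), -78.4)
hook [ 622.6 -291.2   59.2] 24 (array([ 623.4, -291.1]), array([17.4, 10.4]), -75.6)
hook [ 608.  -207.4   59.5] 26 (array([ 608.6, -208. ]), array([18.4,  9.3]), -79.7)
hook [ 532.6 -222.4   58. ] 35 (array([ 532.6, -223.1]), array([18.4, 10.9]), -79.5)
hook [ 563.2 -204.6   62. ] 46 (array([ 561.1, -206.6]), array([50.4, 25.1]), 51.5)
hook [ 488.2 -229.9   58.4] 30 (array([ 488.9, -230.1]), array([17. , 11.4]), 87.4)
hook [ 412.7 -243.3   58.1] 30 (array([ 412.7, -243.5]), array([17.7,  9.4]), -71.4)
hook [ 445.8 -222.3   62.1] 32 (array([ 446.6, -222. ]), array([38.8,  6.3]), 18.3)
hook [ 548.8 -305.9   57.6] 32 (array([ 548.4, -305.8]), array([14.8, 12.5]), -80.4)
hook [ 504.2 -313.7   59. ] 30 (array([ 504.6, -314.2]), array([20.5,  9.9]), -80.6)
```

View pics/t6.png

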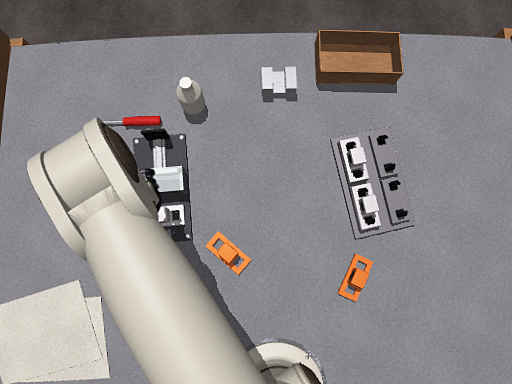

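Both bench blocks sit on the carrier at px (357,158) and (370,207), with their hooks upright. The gripper is over block0.

```bash
sed -i 's/P\[:,0\]<.49/P[:,0]<.472/; s/P\[:,0\]>.38/P[:,0]>.405/; s/>.055/>.055/; s/.017,.03)/.019,.025)/; s/(.055/(.063/' b0.py; python3 b0.py
```

```text
2025 ((array([439.9, 274.6]), array([39.9, 33.9]), -86.6), np.float64(0.06655670587703783))
3044 ((array([439.8, 275.3]), array([110.,  50.]), -86.4), np.float64(0.02165847591675117))
```

View pics/w6.png

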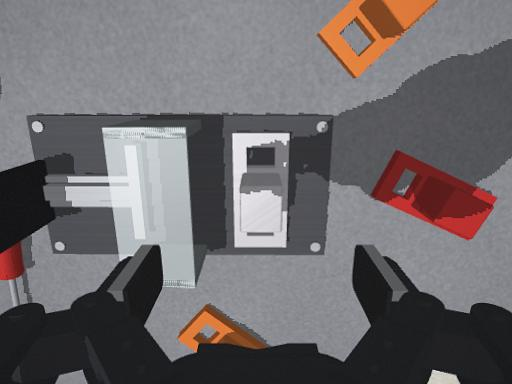

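Request:
{"op": "servo_tool", "data": {
  "moves": [
    [[0,0,0.1],[-0.0163,0.0033,0],55],
    [[0,0,0],[0,0,0.02],55],
    [[0,0,0],[0,0,0.02],55],
    [[0,0,0],[0,0,0.015],55],
    [[0,0,0],[0,0,0],55]
  ]
}}

```text
time: 31.45
ee_pos: [0.4388, 0.2746, 0.11]
tcp_rot: [179.9, -0.1, -86.3]
wrist_force: [-0.2, 0.3, -0.5]
opening: 0.0469
grasp_force: 0.0
```

```bash
python3 b0.py; python3 -c "
from h import *
go(.4398,.275,.0275,-86.5)"
```

```text
3348 ((array([440.1, 274.7]), array([39.6, 34.1]), -86.1), np.float64(0.06660060446381985))
4489 ((array([439.9, 275.8]), array([109.9,  50.2]), -86.4), np.float64(0.021645673202800034))
t 31.5 at [0.4393 0.2749 0.1115] [-1.800e+02 -7.000e-02 -8.625e+01] F [ 0.5  0.7 -0.5] open 0.0468
turn z 0.25 shift mm [-0.1 -0.5 84. ]
```

Request:
{"op": "servo_tool", "data": {
  "moves": [
    [[0,0,0.1],[0,-0.0005,0.015],55],
    [[0,0,0],[0,0,0.015],55],
    [[0,0,0],[0,0,0.015],55],
    [[0,0,0],[0,0,0.015],55],
    [[0,0,0],[0,0,0.015],55],
    [[0,0,0],[0,0,0.009],55],
    [[0,0,0],[0,0,0],55],
    [[0,0,0],[0,0,0],20],
    [[0,0,0],[0,0,0],20],
    [[0,0,0],[0,0,0],20],
    [[0,0,0],[0,0,0],20],
    [[0,0,0],[0,0,0],20]
  ]
}}

```text
time: 32.7
ee_pos: [0.4405, 0.2754, 0.0285]
tcp_rot: [-179.9, -0.0, -86.3]
wrist_force: [-0.9, 0.2, 1.5]
opening: 0.033
grasp_force: 99.2
```

Request:
{"op": "servo_tool", "data": {
  "moves": [
    [[0,0,0],[0,0,-0.015],20],
    [[0,0,0],[0,0,-0.025],20],
    [[0,0,0],[0,0,-0.03],20],
    [[0,0,0],[0,0,-0.035],20],
    [[0,0,0],[0,0,0],20]
  ]
}}

```text
time: 33.2
ee_pos: [0.4419, 0.2763, 0.1391]
tcp_rot: [-179.5, 0.2, -86.3]
wrist_force: [0.2, 0.0, -2.2]
opening: 0.033
grasp_force: 99.8
```

```bash
python3 -c "
from h import *
go(.4674,-.3221,.14,-169.3)"
```

```text
t 33.2 at [0.4419 0.2763 0.1391] [-179.53    0.19  -86.3 ] F [ 0.2  0.  -2.2] open 0.033
turn z 83.0 shift mm [  86.1 -592.8   -0.9]
```

Request:
{"op": "servo_tool", "data": {
  "moves": [
    [[0,0,8.3],[0,0,0],20],
    [[0,0,8.3],[0,0,0],20],
    [[0,0,8.3],[0,0,0],20],
    [[0,0,8.3],[0,0,0],20],
    [[0,0,8.3],[0,0,0],20],
    [[0,0,8.3],[0,0,0],20],
    [[0,0,8.3],[0,0,0],20],
    [[0,0,8.3],[0,0,0],20],
    [[0,0,8.3],[0,0,0],20],
    [[0,0,8.3],[0,0,0],20]
  ]
}}

```text
time: 34.2
ee_pos: [0.4399, 0.2751, 0.133]
tcp_rot: [-180.0, 0.0, -169.6]
wrist_force: [-0.6, 0.6, -2.2]
opening: 0.0332
grasp_force: 99.5
```

Request:
{"op": "servo_tool", "data": {
  "moves": [
    [[0,0,0],[0.005,-0.0349,0],20],
    [[0,0,0],[0.005,-0.0349,0],20],
    [[0,0,0],[0.005,-0.0349,0],20],
    [[0,0,0],[0.005,-0.0349,0],20],
    [[0,0,0],[0.005,-0.0349,0],20],
    [[0,0,0],[0.005,-0.0349,0],20],
    [[0,0,0],[0.005,-0.0349,0],20],
    [[0,0,0],[0.005,-0.0349,0],20],
    [[0,0,0],[0.005,-0.0349,0],20],
    [[0,0,0],[0.005,-0.0349,0],20]
  ]
}}

```text
time: 35.2
ee_pos: [0.4554, -0.0784, 0.1333]
tcp_rot: [-180.0, 0.1, -169.3]
wrist_force: [0.2, -0.5, -2.6]
opening: 0.0331
grasp_force: 100.2
```

Request:
{"op": "servo_tool", "data": {
  "moves": [
    [[0,0,0],[0.005,-0.0349,0],20],
    [[0,0,0],[0.005,-0.0349,0],20],
    [[0,0,0],[0.005,-0.0349,0],20],
    [[0,0,0],[0.005,-0.0349,0],20],
    [[0,0,0],[0.005,-0.0349,0],20],
    [[0,0,0],[0.005,-0.0349,0],20],
    [[0,0,0],[0.005,-0.0349,0],20],
    [[0,0,0],[0,0,0],20],
    [[0,0,0],[0,0,0],20]
  ]
}}

```text
time: 36.1
ee_pos: [0.4662, -0.3239, 0.1328]
tcp_rot: [180.0, 0.0, -169.4]
wrist_force: [-0.1, 1.1, -2.1]
opening: 0.0328
grasp_force: 100.7
```

```bash
python3 -c "
from h import *
go(.467,-.3221,.12,-169.3)
cal,im,d=snap('wrist'); held(cal,im,d); hooks(cal,d)
cal,im,d=snap('top'); held(cal,im,d)
"
```

```text
t 36.1 at [ 0.4662 -0.3239  0.1328] [ 1.7996e+02  3.0000e-02 -1.6940e+02] F [-0.1  1.1 -2.1] open 0.0328
turn z -0.1 shift mm [-1.1  1.6 12.8]
held flange 6506 (array([ 467. , -323.7]), array([111.2,  50.2]), 10.5) 0.1258
hook [ 486.7 -232.7   59.7] 226 (array([ 487.9, -231.3]), array([19.4,  9.6]), -79.9)
hook [ 444.7 -250.9   61.4] 725 (array([ 444.8, -249.7]), array([50.4, 26. ]), -30.5)
hook [ 413.1 -246.1   58.4] 513 (array([ 413. , -245.5]), array([19. , 11.3]), -79.1)
held flange 404 (array([ 466.9, -322. ]), array([110.1,  51.8]), 10.5) 0.1262
```

Request:
{"op": "servo_tool", "data": {
  "moves": [
    [[0,0,-0.1],[-0.0002,0.001,0.01],20],
    [[0,0,0],[0,0,0.012],20],
    [[0,0,0],[0,0,0.01],20],
    [[0,0,0],[0,0,0.01],20],
    [[0,0,0],[0,0,0.005],20],
    [[0,0,0],[0,0,0.005],20],
    [[0,0,0],[0,0,0.005],20],
    [[0,0,0],[0,0,0.004],20],
    [[0,0,0],[0,0,0.004],20],
    [[0,0,0],[0,0,0.004],20],
    [[0,0,0],[0,0,0],20]
  ]
}}

```text
time: 37.3
ee_pos: [0.4675, -0.3231, 0.0654]
tcp_rot: [-179.9, 0.2, -169.2]
wrist_force: [-0.9, -1.7, 0.3]
opening: 0.033
grasp_force: 100.6
```

Request:
{"op": "servo_tool", "data": {
  "moves": [
    [[0,0,0],[0,0,0.004],20],
    [[0,0,0],[0,0,0.004],20],
    [[0,0,0],[0,0,0.004],20],
    [[0,0,0],[0,0,0.003],20],
    [[0,0,0],[0,0,0],20]
  ]
}}

```text
time: 37.8
ee_pos: [0.4666, -0.3222, 0.0486]
tcp_rot: [180.0, 0.0, -169.2]
wrist_force: [-0.2, 0.1, -1.0]
opening: 0.0331
grasp_force: 100.8
```

Request:
{"op": "servo_tool", "data": {
  "moves": [
    [[0,0,0],[0,0,0.002],20],
    [[0,0,0],[0,0,0.002],20],
    [[0,0,0],[0,0,0],20]
  ]
}}

```text
time: 38.1
ee_pos: [0.4667, -0.3222, 0.0484]
tcp_rot: [-179.9, 0.1, -169.2]
wrist_force: [-11.3, 8.3, 28.9]
opening: 0.0327
grasp_force: 104.6
```

Request:
{"op": "servo_tool", "data": {
  "moves": [
    [[0,0,0],[0,0,-0.003],20],
    [[0,0,0],[0,0,0],100],
    [[0,0,0],[0,0,0],100],
    [[0,0,0],[0,0,0],100],
    [[0,0,0],[0,0,-0.02],100],
    [[0,0,0],[0,0,-0.03],100],
    [[0,0,0],[0,0,-0.03],100],
    [[0,0,0],[0,0,-0.04],100],
    [[0,0,0],[0,0.04,-0.01],100],
    [[0,0,0],[0,0.04,-0.01],100],
    [[0,0,0],[0,0.04,-0.01],100],
    [[0,0,0],[0,0.04,0],100]
  ]
}}

```text
time: 39.3
ee_pos: [0.4366, -0.1642, 0.1992]
tcp_rot: [-179.9, 0.2, -169.2]
wrist_force: [0.3, -0.3, 0.1]
opening: 0.0855
grasp_force: 0.0
```

Request:
{"op": "servo_tool", "data": {
  "moves": [
    [[0,0,0],[0,0.04,0],100],
    [[0,0,0],[0,0.04,0],100],
    [[0,0,0],[0,0.04,0],100],
    [[0,0,0],[0,0.04,0],100],
    [[0,0,0],[0,0,0],100],
    [[0,0,0],[0,0,0],100]
  ]
}}

```text
time: 39.9
ee_pos: [0.4068, -0.0075, 0.1981]
tcp_rot: [-180.0, 0.1, -169.1]
wrist_force: [0.9, -0.2, 0.9]
opening: 0.0852
grasp_force: 0.0
```

```bash
python3 -c "
from h import *
cal,im,d=snap('top','t9.png');hooks(cal,d)
P,v,u=cloud(cal,d)
for c in((.5709,-.2149),(.451,-.2376),(.467,-.322)):
  m=(np.hypot(P[:,0]-c[0],P[:,1]-c[1])<.03)&(P[:,2]>.08)&(P[:,2]<.095)
  print(rect(P[m]),np.median(P[m][:,2]))
Q=P[(P[:,0]>.5)&(P[:,0]<.68)&(P[:,1]>.24)&(P[:,1]<.35)&(P[:,2]>.083)&(P[:,2]<.1)];print('paddle',rect(Q))
"
```

```text
hook [ 622.7 -291.3   59. ] 23 (array([ 623.7, -291.3]), array([16.7, 10.3]), -76.0)
hook [ 549.3 -305.9   58.5] 30 (array([ 549.3, -306.1]), array([16.7, 10.9]), -73.7)
hook [ 504.3 -313.7   58.4] 32 (array([ 504.8, -313.2]), array([21.3, 10.9]), -80.3)
hook [ 429.  -327.4   58.3] 34 (array([ 428.9, -328.7]), array([19.3, 11.3]), -78.2)
hook [ 462.9 -304.4   61.5] 42 (array([ 462.6, -304.2]), array([39.4,  3.2]), 14.5)
hook [ 608.6 -207.5   59.3] 29 (array([ 609.5, -207.6]), array([19.8, 10.6]), -79.6)
hook [ 532.4 -222.3   58.1] 36 (array([ 532.4, -222.4]), array([19.8, 10.4]), -81.9)
hook [ 552.4 -219.6   61.8] 14 (array([ 552.6, -220.2]), array([26.9,  0.9]), -80.2)
hook [ 488.  -229.6   58.4] 29 (array([ 489. , -229.9]), array([17. , 11.4]), -87.1)
hook [ 412.6 -243.7   57.5] 30 (array([ 411.4, -244. ]), array([17.6, 11.3]), -78.3)
hook [ 447.  -222.3   60.5] 33 (array([ 447.9, -222.8]), array([40.3,  5.9]), 13.6)
(array([ 571.8, -214.2]), array([40.9, 33.1]), 10.1) 0.08647225445083867
(array([ 450.8, -236.9]), array([40.2, 33.3]), 9.1) 0.08603270084491423
(array([ 465.9, -321.4]), array([40.7, 35.5]), 10.1) 0.08625609633093581
paddle (array([643.8, 289.1]), array([60.3,  9. ]), -86.2)
```

View pics/t9.png

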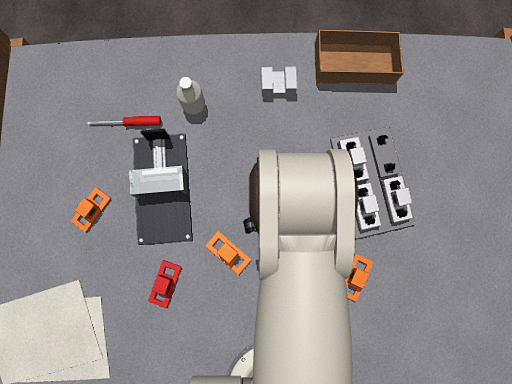

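The picture shows three blocks on the carrier at px (355,158), (370,207) and (398,197), with body tops about 86 mm high as expected for seated blocks. All hooks are at their rest positions and the paddle is back at (155,135). No white block is left on the bench.

```bash
python3 -c "
from workcell import *
print(job_done())"
```

```text
the job is handed in; nothing more can be done
None
```

The job is handed in: the ejector was pushed to its stop and has sprung back, all three blocks (one from the fixture, two from the bench) sit home on the carrier with their hooks upright, and the bottle, V-block and scraper were left alone; the hand-in returned no verdict.

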